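Set the pencil sharpener to fine and hold its feed carriage open at the marker

TASK

Get the pencil sharpener ready for me to put a pencil in: first slide the point selector on top of it all the way to the rear (fine) end, away from the pull handle. Then pull the spring-loaded front carriage out by its handle until the little pointer on its side is level with the arrow of the marker on the gauge rail, and keep it there: finish while still holding it, since it springs back when let go. Do not disturb the mug, the eraser and the pencil lying nearby.

Things in the scene. Friction and masses are not known exactly. Their poses are not given: they have to be found in the camera images.
- sharpener: Manual desk pencil sharpener, fixed to the desk. Grey housing 110 (x) x 80 (y) x 95 mm high on a black base; crank at the rear, to x +110 mm, below the top. Origin: centre of the underside, at desk level; its own -x is the front (towards the robot, within 0.5 rad), +x the rear, +y its left, where a gauge rail (26 mm high, y 64 to 74 mm) runs from x -160 to +30 mm.
- selector (a joint): Point selector on top of the housing, in m: 0 at the front end stop, 0.045 at the rear (fine) end stop; it slides along the sharpener's +x (the grip's centre then stands 22.5 mm behind the sharpener's origin) and stays where it is left (friction about 2 N).
- selector_top (a point): Centre of the top of the selector's grip, a black block 20 mm long (sharpener x), 14 mm wide (y) and 20 mm high, standing on the housing's top; its top is 117.5 mm above the desk.
- carriage: Spring-loaded front carriage: black face plate 72 mm wide with a pencil hole and a steel bow handle. It slides straight out along the sharpener's -x, 70 mm at most; the spring pulls it back with about 3 N when shut and 6.5 N at 65 mm. Its origin lies at the sharpener's origin when shut and travels with it.
- bow_mid (a point): Middle of the bow handle's bar: a horizontal round bar 12 mm thick, along the sharpener's y, 60 mm long between its two side arms (about 48 mm clear between them), 88 mm above the desk. 34 mm are free between the bar and the face plate behind it, and nothing is below the bar. Moves with the carriage.
- pointer_tip (a point): Tip of the small steel pointer on the carriage's left (+y) side, pointing to +y, 36 mm above the desk, 46 mm behind the bar's middle along x. Moves with the carriage.
- marker_tip (a point): Tip of the steel arrow of the marker, a saddle fixed on the gauge rail with an upright fin 4 mm thick and 59 mm high above the arrow, pointing to the sharpener's -y, 36 mm above the desk; its axes are parallel to the sharpener's. With the carriage shut it lies 25 to 55 mm in front (-x) of the pointer; level means the same x in the sharpener's frame. The pointer's path passes 3 mm beside it.
- mug: White mug, 80 mm across, 91 mm high, standing to the right of the sharpener; origin at the centre of its underside. To be left alone.
- eraser: Eraser 21 x 45 x 12 mm, lying to the right in front; origin at the centre of its underside. To be left alone.
- pencil: Pencil 168 mm long, 8 mm thick, lying to the left; origin at the centre of its underside, long axis along its x. To be left alone.

How it is judged:
On the way, in this order (a step that is already met when the one before it is completed fails the run):
1. the selector is at its rear end stop (value of joint selector above 0.042 m), for 0.2 s.
2. the carriage is held with its pointer level with the marker's arrow (x of pointer_tip in the frame of marker_tip between -0.005 and 0.005 m and contact force between the fingers and carriage above 1.5 N and linear speed of carriage below 0.01 m/s), for 0.3 s.
At the end, for the whole second after the job is handed in: The selector is within 3 mm of its rear end stop; the carriage's pointer is within 5 mm of level with the marker's arrow along the pull, at rest (under 10 mm/s), and the gripper's fingers are still holding it there (more than 1.5 N between fingers and carriage) (all of step 2 and value of joint selector above 0.042 m); the arm keeps its last pose, push and grip.
It fails at once if the mug is moved more than 20 mm (distance of mug from where it was at the start of the episode above 0.02 m).
It fails at once if the eraser is moved more than 20 mm (distance of eraser from where it was at the start of the episode above 0.02 m).
It fails at once if the pencil is moved more than 20 mm (distance of pencil from where it was at the start of the episode above 0.02 m).
It also fails if it takes over 42 s, if anything falls off the work surface, if the arm or the gripper's body presses on something with over 40 N, if the wrist force passes 120 N, or if a joint passes its speed limit or range.

ROBOT

A 6-joint arm with a two-finger parallel gripper is mounted at the origin on the work surface; the furniture and walls round the work are solid. World frame = base frame: x ahead of the robot, y to its left, z up, the work surface at z = 0. Lengths are in m, angles in rad, forces in N, time in s.
With the tool pointing down it reaches from about 0.225 to 0.875 m from the base axis. Payload 3.4 kg.
Tool frame: the origin (TCP) lies midway between the tips of the shut fingers; the grasp point (between the pads) lies 19 mm behind it (r.grip_depth is the distance from the TCP to the grasp point, in m); z points along the fingers, y is the line along which they close (so a half turn about z gives the same grasp; the last joint's range is limited). The gripper opens to 85 mm and grips with 20 to 120 N. Pads are 22 mm wide; open, the fingers measure 114 mm over their backs; the gripper's body (76 mm by 85 mm) begins 54 mm behind the grasp point. The pads swing forward as they close: fully open they stand 13 mm farther back than shut.
Start: joints at [1.179, 0.276, 1.505, -0, 1.361, -0.121], TCP at [0.154, 0.554, 0.231] pointing down, gripper open.
Joint ranges: [-2.89, 2.89], [-0.75, 2.08], [0.22, 2.7], [-1.18, 4.32], [0.11, 2.71], [-2.7, 2.7]. Speed limits (rad/s): [2.57, 2.57, 3.14, 3.14, 3.14, 3.14].

INTERFACE

Orientations are given as a 3x3 rotation matrix whose columns are the frame's x, y, z axes.
In Python, from station import r, viewer, workorder gives the robot as it stands. The module is installed in compiled form; this text tells all that it offers.
- The arm moves only by the tool servo_tool, never from a script. Its argument "plan" is a list of rows, each a list of 3 entries, a list of its own where there are three numbers: the closure, from -1 (fully open) to 1 (shut), then the shift along the tool's x, y, z in cm, then the turn, a rotation vector about the tool's x, y, z in degrees. In form: [[claw, [tx, ty, tz], [rx, ry, rz]], ...]. A call has 1 to 12 rows; each row shifts and turns the commanded pose from where the row before left it, along the tool's axes as they then stand; what a row does not reach is not made up. A row lasts 1/12 s, in which the tool goes at most 41.7 mm and 7.16 degrees, less where a joint would pass 70% of its speed; a pose out of reach is approached as far as the arm can. A call is refused whole if a number of a shift passes 4.17 or a number of a turn 7.16, either way. A call with a gripper value outside its range is refused whole. The fingers move at their own pace and stop on an object; the grip force is fixed at half the most. Time passes only in rows, so rows that do not move let the fingers close. It gives the time, the measured TCP pose, the force, the opening and the grip force at its end, in the units of the state.
- r.state(): the state, without advancing time (a new reading comes with each control period).
- viewer.grab_frame(name): name is "scene" or "top" or "wrist"; returns a dict with "color" (384x512x3 uint8, red, green, blue), "mtx" (3x3 intrinsics, pixels), "R" (3x3) and "t" (3): a world point X has camera coordinates R X + t. Camera axes: x right, y down, z forward; pixel columns grow to the right and rows downward; lengths in m; the calibration is good to about 2 mm. A picture is of the moment at which its call begins. There is no depth.
- workorder.close_job(): hands the job in; it is judged then, once.
The state is a dict: "t": time; "joints": joint angles; "dq": joint speeds; "joint_torque": joint torques, N m; "tcp_pos": TCP position; "orientation": TCP orientation; "contact_force": force on the tool from outside, world axes, zero at the start; "ft_torque": the same for the moment, N m; "opening": opening from 0.0 (shut) to 1.0 (fully open); "grip_force": force on a finger pad.
Only numpy, scipy, OpenCV 4.12 (cv2) and the standard library are available. Lean on these libraries where they do the work, as an engineer would, in place of code of your own. Each camera call takes 0.05 s, during which the arm holds its last target. There are 200 camera calls.

## Working session

There is one attempt and no reset: what is moved stays moved. The work goes in short steps, Python scripts to look and compute and a tool call to move; the robot and the scene stay as the last step left them, time stands still between calls to the robot, and variables do not carry over. Pictures are saved under pics/ and viewed, at most 13 in all, crops included, and the job is handed in when it is done.

Besides the shell and the picture viewer there is one more tool, called after ">>>" as name(argument=value, ...), one argument or row to a line, values as JSON. servo_tool: Moves the arm, as the interface text tells. Its arguments: {"type":"object","properties":{"plan":{"type":"array","items":{"type":"array"}}},"required":["plan"]}

```bash
mkdir -p pics
python3 - <<'E'
from station import r,viewer
import cv2,numpy as np
for n in("scene","top"):
    f=viewer.grab_frame(n); cv2.imwrite(f"pics/{n}0.png",cv2.cvtColor(f["color"],cv2.COLOR_RGB2BGR))
    print(n,f["mtx"].tolist(),f["R"].round(4).tolist(),f["t"].round(4).tolist(), (-f["R"].T@f["t"]).round(3))
s=r.state();print(s["t"],s["tcp_pos"],np.round(s["orientation"],3),s["opening"],r.grip_depth)
E
```

```text
scene [[347.4889825310102, 0.0, 254.75864531254103], [0.0, 347.4889825310102, 186.14308355222465], [0.0, 0.0, 1.0]] [[0.8206, -0.5714, -0.0134], [-0.328, -0.4515, -0.8298], [0.4681, 0.6853, -0.5579]] [-0.4543, 0.2973, 0.6039] [ 0.188 -0.539  0.577]
top [[413.6195391609905, 0.0, 256.83023497775963], [0.0, 413.6195391609905, 187.05028354341528], [0.0, 0.0, 1.0]] [[0.0279, -0.9996, 0.0075], [-0.9724, -0.0288, -0.2316], [0.2317, -0.0009, -0.9728]] [0.0215, 0.588, 1.1214] [0.311 0.039 1.227]
0.1 [0.15363025 0.55360257 0.23051247] [[-0.964  0.268 -0.001]
 [ 0.268  0.964 -0.002]
 [ 0.    -0.002 -1.   ]] 0.9972969021326492 0.0187
```

View pics/scene0.png

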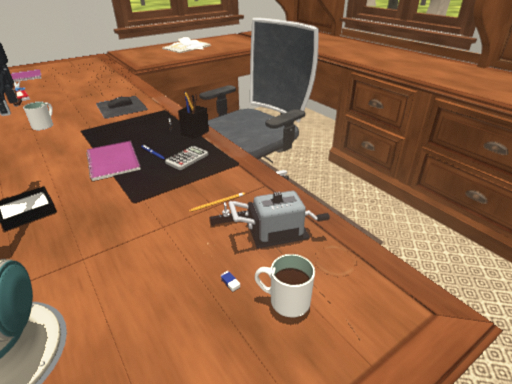

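View pics/top0.png

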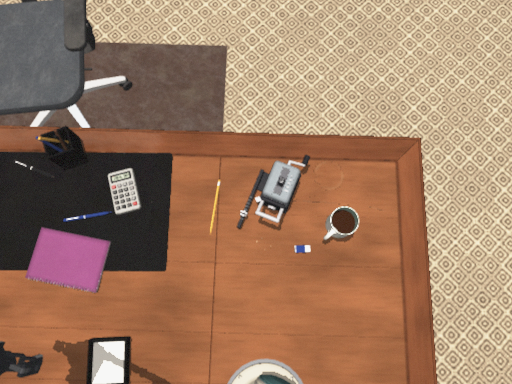

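The top view shows the sharpener near (281,185), the marker near (242,215), the bow near (270,213), the mug at (343,222), the eraser at (303,249) and the pencil at (215,207). I'll zoom in on both views.

Run:
```python
import cv2,numpy as np
a=cv2.imread("pics/top0.png")[145:240,205:325]; b=cv2.imread("pics/scene0.png")[180:255,195:335]
a=cv2.resize(a,None,fx=5,fy=5,interpolation=cv2.INTER_CUBIC); b=cv2.resize(b,None,fx=5,fy=5,interpolation=cv2.INTER_CUBIC)
cv2.imwrite("pics/a.png",a);cv2.imwrite("pics/b.png",b)
```

```text
(no output)
```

View pics/a.png

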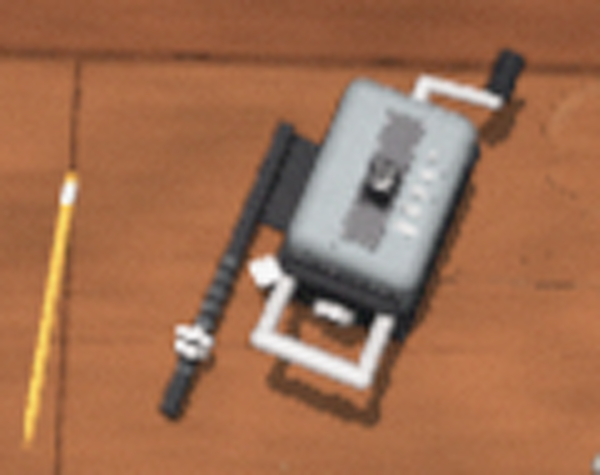

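View pics/b.png

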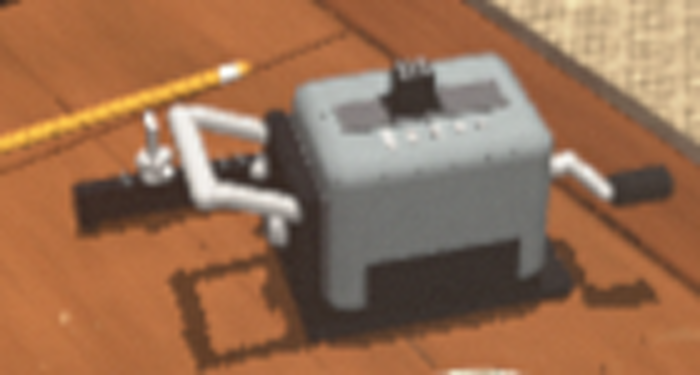

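Crop a shows the bar from (260,338) to (365,380), the selector near (384,172), the rail from (172,410) to (287,128) and the marker near (192,342). In crop b the bar runs from (175,112) to (203,200), and the selector's top is at (412,68).

```bash
cat > h.py <<'E'
import numpy as np,cv2
from station import r,viewer
def ray(f,uv):
    d=f["R"].T@np.linalg.solve(f["mtx"],[uv[0],uv[1],1.]); return -f["R"].T@f["t"],d
def onz(f,uv,z):
    o,d=ray(f,uv); return o+d*(z-o[2])/d[2]
def tri(fa,a,fb,b):
    A=[];B=[]
    for f,p in((fa,a),(fb,b)):
        o,d=ray(f,p);d=d/np.linalg.norm(d);P=np.eye(3)-np.outer(d,d);A.append(P);B.append(P@o)
    return np.linalg.lstsq(np.vstack(A),np.hstack(B),rcond=None)[0]
def proj(f,X):
    c=f["R"]@X+f["t"];return (f["mtx"]@c/c[2])[:2]
E
python3 - <<'E'
from h import *
T=viewer.grab_frame("top");S=viewer.grab_frame("scene")
a=lambda x,y:(205+(x-2)/5,145+(y-2)/5); b=lambda x,y:(195+(x-2)/5,180+(y-2)/5)
np.set_printoptions(precision=4,suppress=True)
l=onz(T,a(260,338),.088);rr=onz(T,a(365,380),.088);print("bar",l,rr,np.linalg.norm(l-rr))
print("bar scene",onz(S,b(178,112),.088),onz(S,b(203,198),.088))
yb=(l-rr)/np.linalg.norm(l-rr);print("yaw bar",np.arctan2(-yb[0],yb[1]))
p=onz(T,a(172,410),.026);q=onz(T,a(287,128),.026);d=q-p;print("rail",p,q,np.linalg.norm(d),np.arctan2(d[1],d[0]))
s1=onz(T,a(384,172),.1175);s2=onz(S,b(412,68),.1175);print("sel",s1,s2,tri(T,a(384,172),S,b(412,68)))
print("marker fin",tri(T,a(192,335),S,b(151,115)),onz(T,a(192,342),.036),onz(S,b(155,170),.036))
E
```

```text
bar [0.5105 0.0371 0.088 ] [ 0.4886 -0.0219  0.088 ] 0.06292095047088436
bar scene [0.5128 0.041  0.088 ] [ 0.4883 -0.0201  0.088 ]
yaw bar -0.35606395483811093
rail [0.4773 0.0871 0.026 ] [0.65   0.0243 0.026 ] 0.18380890410872078 -0.3487443737200056
sel [ 0.6005 -0.0289  0.1175] [ 0.5983 -0.0281  0.1175] [ 0.5995 -0.0284  0.1176]
marker fin [0.516  0.0756 0.0638] [0.5161 0.0765 0.036 ] [0.5124 0.0677 0.036 ]
```

>>> servo_tool(
  plan=[
    [1, [0, 0, 0], [0, 0, 6.7]],
    [1, [0, 0, 0], [0, 0, 6.7]],
    [1, [0, 0, 0], [0, 0, 6.7]],
    [1, [0, 0, 0], [0, 0, 6.7]],
    [1, [0, 0, 0], [0, 0, 6.7]],
    [1, [0, 0, 0], [0, 0, 6.7]],
    [1, [0, 0, 0], [0, 0, 6.7]],
    [1, [0, 0, 0], [0, 0, 6.7]],
    [1, [0, 0, 0], [0, 0, 6.7]],
    [1, [0, 0, 0], [0, 0, 6.7]],
    [1, [0, 0, 0], [0, 0, 6.7]],
    [1, [0, 0, 0], [0, 0, 6.7]],
  ],
)

```text
t: 1.2
tcp_pos: [0.1538, 0.5539, 0.2311]
orientation: [[0.109, 0.994, -0.0], [0.994, -0.109, -0.0], [-0.0, -0.0, -1.0]]
contact_force: [-0.0, 0.1, -0.4]
opening: -0.0
grip_force: 0.0
```

>>> servo_tool(
  plan=[
    [1, [0, 0, 0], [0, 0, 6.7]],
    [1, [0, 0, 0], [0, 0, 6.7]],
    [1, [0, 0, 0], [0, 0, 0.9]],
    [1, [-2, 3, 0], [0, 0, 0]],
    [1, [-2, 3, 0], [0, 0, 0]],
    [1, [-2, 3, 0], [0, 0, 0]],
    [1, [-2, 3, 0], [0, 0, 0]],
    [1, [-2, 3, 0], [0, 0, 0]],
    [1, [-2, 3, 0], [0, 0, 0]],
    [1, [-2, 3, 0], [0, 0, 0]],
    [1, [-2, 3, 0], [0, 0, 0]],
    [1, [-2, 3, 0], [0, 0, 0]],
  ],
)

```text
t: 2.2
tcp_pos: [0.3456, 0.2903, 0.2314]
orientation: [[0.343, 0.939, 0.0], [0.939, -0.343, 0.0], [0.0, 0.0, -1.0]]
contact_force: [0.0, -0.0, 0.3]
opening: -0.003
grip_force: 0.0
```

>>> servo_tool(
  plan=[
    [1, [-2, 3, 0], [0, 0, 0]],
    [1, [-2, 3, 0], [0, 0, 0]],
    [1, [-2, 3, 0], [0, 0, 0]],
    [1, [-2, 3, 0], [0, 0, 0]],
    [1, [-2, 3, 0], [0, 0, 0]],
    [1, [-2, 3, 0], [0, 0, 0]],
    [1, [-2, 3, 0], [0, 0, 0]],
    [1, [-2, 3, 0], [0, 0, 0]],
    [1, [-2, 2, 0], [0, 0, 0]],
    [1, [-1, 0, 0], [0, 0, 0]],
    [1, [0, 0, 0], [0, 0, 0]],
  ],
)

```text
t: 3.12
tcp_pos: [0.523, 0.0216, 0.2308]
orientation: [[0.347, 0.938, -0.002], [0.938, -0.347, -0.0], [-0.001, -0.001, -1.0]]
contact_force: [-0.6, -0.1, -0.8]
opening: 0.001
grip_force: 0.0
```

Run:
```python
from h import *
s=r.state();print(s["t"],s["tcp_pos"],np.round(s["orientation"],3),s["opening"])
f=viewer.grab_frame("wrist"); cv2.imwrite("pics/w1.png",cv2.cvtColor(f["color"],cv2.COLOR_RGB2BGR));np.savez("w1",**f)
ex=np.array([.939,-.345,0]);ey=np.array([.345,.939,0])
O=.575*ex+.1805*ey
for n,p in dict(sel=(-.003,0,.1175),bar=(-.11,0,.088),mark=(-.118,.061,.036),ptr=(-.064,.058,.036)).items(): print(n,proj(f,O+p[0]*ex+p[1]*ey+[0,0,p[2]]))
```

```text
3.1167 [0.52303896 0.02158759 0.23077811] [[ 0.347  0.938 -0.002]
 [ 0.938 -0.347 -0.   ]
 [-0.001 -0.001 -1.   ]] 0.0007382385302224615
sel [354.43184675 208.42690371]
bar [229.66242286 198.00578305]
mark [223.78553662 126.41686443]
ptr [276.01920816 129.2544946 ]
```

View pics/w1.png

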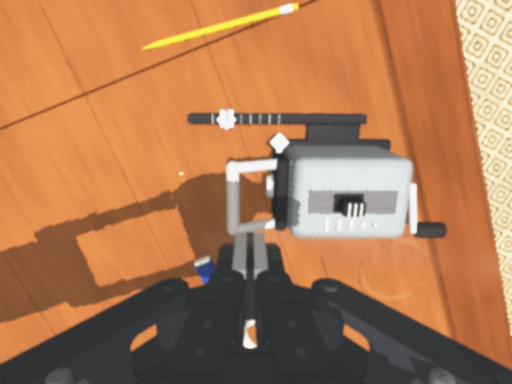

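The wrist view shows the bar at column 234 (rows 163–232), the selector at (352,207), the marker at (227,119) and the pointer at (280,143). I'll zoom in to get accurate positions.

Run:
```python
import cv2
a=cv2.imread("pics/w1.png")[100:245,215:375]
cv2.imwrite("pics/w1z.png",cv2.resize(a,None,fx=4,fy=4,interpolation=cv2.INTER_CUBIC))
```

```text
(no output)
```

View pics/w1z.png

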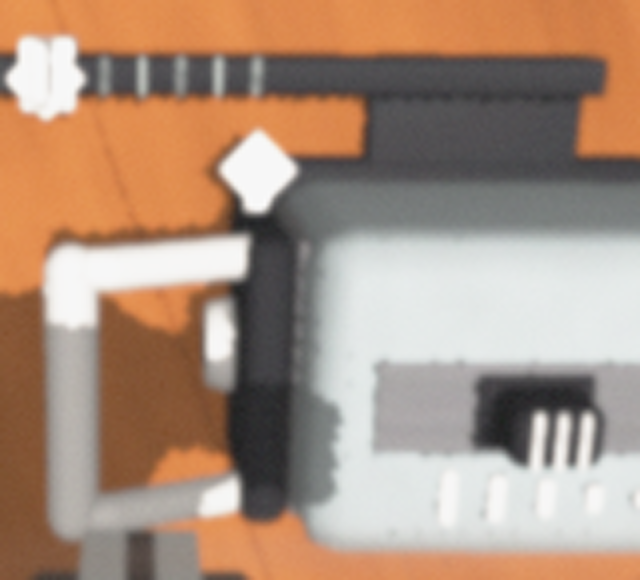

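Run:
```python
from h import *
f=dict(np.load("w1.npz"))
c=lambda x,y:(215+(x-1.5)/4,100+(y-1.5)/4)
y=-.352; ex=np.array([np.cos(y),np.sin(y),0]);ey=np.array([-ex[1],ex[0],0])
for n,p,z in [("mark",(47,118),.036),("ptr",(258,130),.036),("barL",(72,250),.088),("barR",(74,533),.088),("sel",(560,436),.1175),("rail",(-90,76),.026),("railR",(605,76),.026)]:
    X=onz(f,c(*p),z);print(n,X.round(4),"ex %.4f ey %.4f"%(X@ex,X@ey))
s=r.state();X=s["tcp_pos"];print("tcp",X@ex,X@ey)
```

```text
mark [0.5139 0.0656 0.036 ] ex 0.4598 ey 0.2388
ptr [0.5642 0.0438 0.036 ] ex 0.5145 ey 0.2356
barL [0.5138 0.0398 0.088 ] ex 0.4685 ey 0.2145
barR [ 0.4892 -0.0249  0.088 ] ex 0.4678 ey 0.1453
sel [ 0.5995 -0.0281  0.1175] ex 0.5724 ey 0.1803
rail [0.483  0.0877 0.026 ] ex 0.4231 ey 0.2488
railR [0.6551 0.024  0.026 ] ex 0.6067 ey 0.2484
tcp 0.4825743177053507 0.20200930175107365
```

>>> servo_tool(
  plan=[
    [1, [-1.1, 2.8, 0], [0, 0, 0]],
    [1, [-1.1, 2.7, 0], [0, 0, 0]],
    [1, [0, 0, 3], [0, 0, 0]],
    [1, [0, 0, 3], [0, 0, 0]],
    [1, [0, 0, 3], [0, 0, 0]],
    [1, [0, 0, 2], [0, 0, 0]],
    [1, [0, 0, 1.0], [0, 0, 0]],
    [1, [0, 0, 0.4], [0, 0, 0]],
    [1, [0, 0, 0], [0, 0, 0]],
  ],
)

```text
t: 3.92
tcp_pos: [0.5669, -0.0148, 0.1071]
orientation: [[0.344, 0.939, -0.001], [0.939, -0.344, 0.001], [0.0, -0.001, -1.0]]
contact_force: [-0.2, -0.1, -0.1]
opening: -0.0
grip_force: 0.0
```

Run:
```python
from h import *
f=viewer.grab_frame("wrist"); g=viewer.grab_frame("scene")["color"][175:255,200:330]
cv2.imwrite("pics/c2.png",cv2.cvtColor(np.hstack([cv2.resize(f["color"],(400,300)),cv2.resize(g,(400,300))]),cv2.COLOR_RGB2BGR))
s=r.state();print(s["tcp_pos"],s["contact_force"])
```

```text
[ 0.56832894 -0.01542625  0.10872605] [0.1445692  0.46441779 0.42353941]
```

View pics/c2.png

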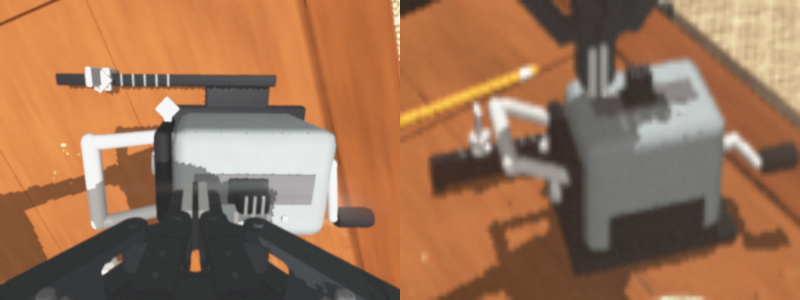

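The closed fingers, at about (195,190) in the left picture, stand just in front of the selector at (255,205). I'll push it rearwards.

>>> servo_tool(
  plan=[
    [1, [0, 0.6, 0.2], [0, 0, 0]],
    [1, [0, 0.6, 0], [0, 0, 0]],
    [1, [0, 0.6, 0], [0, 0, 0]],
    [1, [0, 0.6, 0], [0, 0, 0]],
    [1, [0, 0.4, 0], [0, 0, 0]],
    [1, [0, 0.3, 0], [0, 0, 0]],
    [1, [0, 0, 0], [0, 0, 0]],
  ],
)

```text
t: 4.6
tcp_pos: [0.5973, -0.0271, 0.1051]
orientation: [[0.346, 0.938, 0.001], [0.938, -0.346, -0.0], [-0.0, 0.001, -1.0]]
contact_force: [0.6, -0.3, 0.6]
opening: 0.005
grip_force: 0.0
```

>>> servo_tool(
  plan=[
    [1, [0, 0.2, 0], [0, 0, 0]],
    [1, [0, 0.2, 0], [0, 0, 0]],
    [1, [0, 0, 0], [0, 0, 0]],
  ],
)

```text
t: 4.85
tcp_pos: [0.6, -0.0282, 0.1049]
orientation: [[0.346, 0.938, -0.001], [0.938, -0.346, -0.0], [-0.0, -0.001, -1.0]]
contact_force: [-1.5, 0.6, 0.3]
opening: 0.003
grip_force: 0.5
```

>>> servo_tool(
  plan=[
    [1, [0, 0.2, 0], [0, 0, 0]],
    [1, [0, 0.2, 0], [0, 0, 0]],
    [1, [0, 0, 0], [0, 0, 0]],
  ],
)

```text
t: 5.1
tcp_pos: [0.6025, -0.0291, 0.1049]
orientation: [[0.346, 0.938, -0.004], [0.938, -0.346, 0.001], [-0.0, -0.004, -1.0]]
contact_force: [-5.1, 0.6, 2.5]
opening: -0.002
grip_force: 2.4
```

>>> servo_tool(
  plan=[
    [1, [0, 0.2, 0], [0, 0, 0]],
    [1, [0, 0.2, 0], [0, 0, 0]],
    [1, [0, 0, 0], [0, 0, 0]],
  ],
)

```text
t: 5.35
tcp_pos: [0.6027, -0.0292, 0.1048]
orientation: [[0.346, 0.938, -0.011], [0.938, -0.346, 0.003], [-0.001, -0.011, -1.0]]
contact_force: [-11.6, 3.5, 6.8]
opening: 0.0
grip_force: 6.0
```

Run:
```python
from h import *
f=viewer.grab_frame("wrist"); g=viewer.grab_frame("scene")["color"][175:255,200:330]
cv2.imwrite("pics/c3.png",cv2.cvtColor(np.hstack([cv2.resize(f["color"][190:310,220:380],(400,300)),cv2.resize(g,(400,300))]),cv2.COLOR_RGB2BGR))
s=r.state();print(s["tcp_pos"],s["contact_force"])
```

```text
[ 0.60270446 -0.02919944  0.10485925] [-11.62855523   3.81079421   6.75161489]
```

View pics/c3.png

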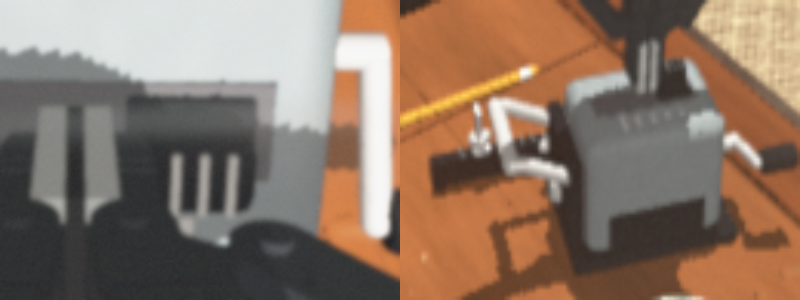

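The selector, at (205,190) in the left picture, sits at the rear end of its slot with the force rising, so it's on the stop. Next I'll back off, lift and go over the bow.

>>> servo_tool(
  plan=[
    [1, [0, -0.7, 0], [0, 0, 0]],
    [1, [0, -0.8, 0], [0, 0, 0]],
    [1, [0, 0, -2.5], [0, 0, 0]],
    [1, [0, 0, -2.5], [0, 0, 0]],
    [0.2, [0, -2.5, 0], [0, 0, 0]],
    [0.2, [0, -2.5, 0], [0, 0, 0]],
    [0.2, [0, -2.5, 0], [0, 0, 0]],
    [0.2, [0, -2.0, 0], [0, 0, 0]],
    [0.2, [0, -0.5, 0], [0, 0, 0]],
    [0.2, [0, 0, 0], [0, 0, 0]],
    [0.2, [0, 0, 0], [0, 0, 0]],
    [0.2, [0, 0, 0], [0, 0, 0]],
  ],
)

```text
t: 6.45
tcp_pos: [0.5017, 0.0084, 0.1556]
orientation: [[0.346, 0.938, 0.003], [0.938, -0.346, -0.0], [0.0, 0.003, -1.0]]
contact_force: [0.7, 0.3, 0.6]
opening: 0.402
grip_force: 0.0
```

Run:
```python
from h import *
f=viewer.grab_frame("wrist"); g=viewer.grab_frame("scene")["color"][175:255,200:330]
cv2.imwrite("pics/c4.png",cv2.cvtColor(np.hstack([cv2.resize(f["color"],(400,300)),cv2.resize(g,(400,300))]),cv2.COLOR_RGB2BGR))
s=r.state();y=-.352;X=s["tcp_pos"];print(X,X@[np.cos(y),np.sin(y),0],X@[-np.sin(y),np.cos(y),0],s["contact_force"],s["opening"])
```

```text
[0.50127452 0.00845322 0.15528642] 0.4676244273548728 0.18076227266063655 [-0.70329795  0.59625658  0.71928777] 0.40570512352586174
```

View pics/c4.png

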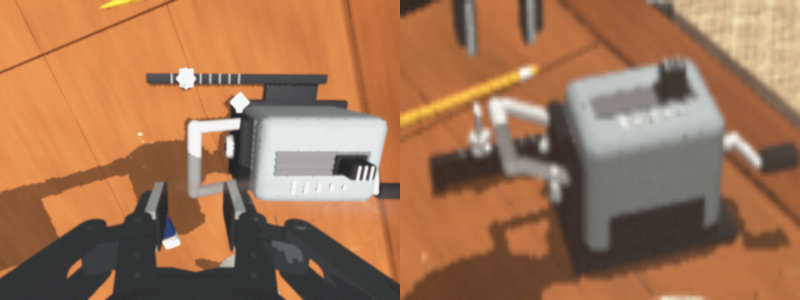

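The selector is at the rear, and the bar at (195,160) lies midway between the fingers at (157,205) and (236,205). I'll descend and grip.

>>> servo_tool(
  plan=[
    [0.2, [0, 0, 2.5], [0, 0, 0]],
    [0.2, [0, 0, 2.5], [0, 0, 0]],
    [0.2, [0, 0, 2], [0, 0, 0]],
    [0.2, [0, 0, 1], [0, 0, 0]],
    [0.2, [0, 0, 0.6], [0, 0, 0]],
    [0.2, [0, 0, 0], [0, 0, 0]],
  ],
)

```text
t: 7.05
tcp_pos: [0.4996, 0.0088, 0.0678]
orientation: [[0.346, 0.938, -0.003], [0.938, -0.346, 0.0], [-0.001, -0.002, -1.0]]
contact_force: [0.6, -0.4, 0.2]
opening: 0.401
grip_force: 0.0
```

>>> servo_tool(
  plan=[
    [1, [0, 0, 0], [0, 0, 0]],
    [1, [0, 0, 0], [0, 0, 0]],
    [1, [0, 0, 0], [0, 0, 0]],
    [1, [0, 0, 0], [0, 0, 0]],
    [1, [0, 0, 0], [0, 0, 0]],
    [1, [0, 0, 0], [0, 0, 0]],
  ],
)

```text
t: 7.55
tcp_pos: [0.5012, 0.0087, 0.0701]
orientation: [[0.346, 0.938, 0.003], [0.938, -0.346, -0.001], [0.001, 0.003, -1.0]]
contact_force: [3.3, -1.2, 0.7]
opening: 0.117
grip_force: 58.5
```

The bar is gripped. I'll pull 48 mm first, then measure.

>>> servo_tool(
  plan=[
    [1, [0, -0.6, 0], [0, 0, 0]],
    [1, [0, -0.8, 0], [0, 0, 0]],
    [1, [0, -0.8, 0], [0, 0, 0]],
    [1, [0, -0.8, 0], [0, 0, 0]],
    [1, [0, -0.8, 0], [0, 0, 0]],
    [1, [0, -0.6, 0], [0, 0, 0]],
    [1, [0, -0.4, 0], [0, 0, 0]],
    [1, [0, 0, 0], [0, 0, 0]],
    [1, [0, 0, 0], [0, 0, 0]],
  ],
)

```text
t: 8.3
tcp_pos: [0.4559, 0.0256, 0.0701]
orientation: [[0.345, 0.938, 0.004], [0.938, -0.345, -0.0], [0.001, 0.004, -1.0]]
contact_force: [5.0, -1.6, 1.4]
opening: 0.118
grip_force: 59.0
```

Run:
```python
from h import *
f=viewer.grab_frame("wrist");np.savez("w5",**f)
y=-.352;ex=np.array([np.cos(y),np.sin(y),0]);ey=np.array([-ex[1],ex[0],0])
p=proj(f,.4598*ex+.2388*ey+[0,0,.036]).astype(int);q=p-[50,40];print(p,q)
c=f["color"][max(q[1],0):q[1]+90,q[0]:q[0]+110]
cv2.imwrite("pics/w5.png",cv2.cvtColor(cv2.resize(c,None,fx=6,fy=6,interpolation=cv2.INTER_CUBIC),cv2.COLOR_RGB2BGR))
s=r.state();X=s["tcp_pos"];print(X,X@ex,X@ey,s["contact_force"],s["grip_force"])
```

```text
[323 122] [273  82]
[0.45603121 0.02556962 0.07008015] 0.4192538915806007 0.18123037226882396 [ 5.45531425 -1.23845616  1.54949615] 58.971678614616394
```

View pics/w5.png

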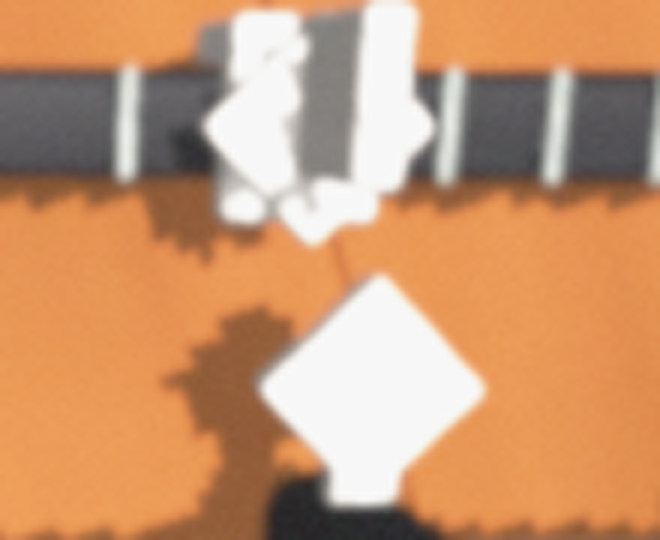

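The marker's arrow tip is at crop (312,245) and the pointer's tip at (380,275), so there are still a few mm to go.

Run:
```python
from h import *
f=dict(np.load("w5.npz"))
y=-.352;ex=np.array([np.cos(y),np.sin(y),0]);ey=np.array([-ex[1],ex[0],0])
c=lambda x,y:(273+(x-2.5)/6,82+(y-2.5)/6)
for p in((312,245),(380,275)):
    X=onz(f,c(*p),.036);print(X@ex,X@ey)
```

```text
0.46021232651788474 0.23870510709344017
0.4665476329067076 0.23603638364021612
```

>>> servo_tool(
  plan=[
    [1, [0, -0.3, 0], [0, 0, 0]],
    [1, [0, -0.3, 0], [0, 0, 0]],
    [1, [0, 0, 0], [0, 0, 0]],
    [1, [0, 0, 0], [0, 0, 0]],
    [1, [0, 0, 0], [0, 0, 0]],
    [1, [0, 0, 0], [0, 0, 0]],
    [1, [0, 0, 0], [0, 0, 0]],
    [1, [0, 0, 0], [0, 0, 0]],
  ],
)

```text
t: 9.02
tcp_pos: [0.4508, 0.0275, 0.0701]
orientation: [[0.345, 0.938, 0.004], [0.938, -0.345, -0.0], [0.001, 0.004, -1.0]]
contact_force: [5.3, -1.8, 1.1]
opening: 0.119
grip_force: 59.0
```

Run:
```python
from h import *
f=viewer.grab_frame("wrist");np.savez("w6",**f)
y=-.352;ex=np.array([np.cos(y),np.sin(y),0]);ey=np.array([-ex[1],ex[0],0])
q=proj(f,.46*ex+.2388*ey+[0,0,.036]).astype(int)-[50,40];print(q)
c=f["color"][q[1]:q[1]+90,q[0]:q[0]+110]
cv2.imwrite("pics/w6.png",cv2.cvtColor(cv2.resize(c,None,fx=6,fy=6,interpolation=cv2.INTER_CUBIC),cv2.COLOR_RGB2BGR))
# image column shift per mm along ex at the tips
print(proj(f,.46*ex+.2388*ey+[0,0,.036]),proj(f,.46*ex+.2358*ey+[0,0,.036]))
s=r.state();X=s["tcp_pos"];print(s["t"],X@ex,X@ey,s["contact_force"],s["grip_force"])
```

```text
[284  82]
[334.06308334 122.28774521] [333.65917196 127.91684498]
9.0667 0.4137346227994965 0.18125212018273845 [ 5.49170508 -2.18824494  0.5437204 ] 58.98557424545288
```

View pics/w6.png

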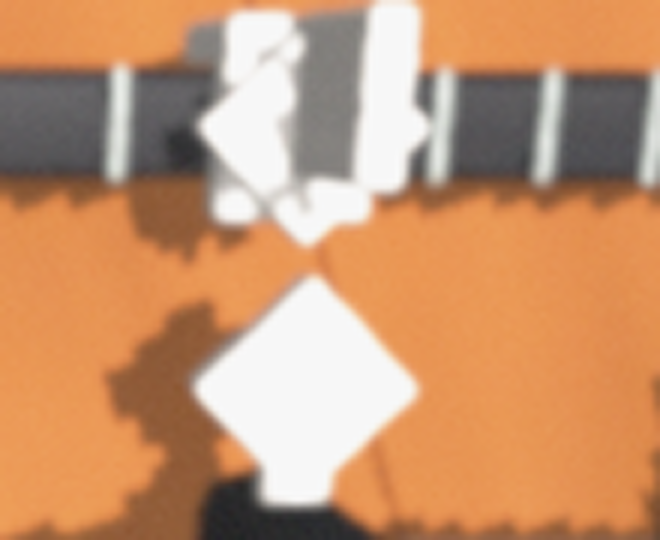

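The pointer's tip (313,275) is under the arrow's tip (307,247), less than 1 mm off, and the carriage is gripped and at rest. I'll hand it in.

```bash
python3 -c "
from station import workorder
print(workorder.close_job())"
```

```text
the job is handed in; nothing more can be done
None
```

The job is handed in: the selector is at its rear (fine) stop, and the carriage is pulled out and still held with its pointer within about 1 mm of the marker's arrow; the mug, eraser and pencil were not touched.

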